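# Lock the cart's runner nut and slide the top tier home

## Task

The top tier of the blue kitchen cart is pulled out to reach the stud that holds its runners. The dark nut on the stud is already set and must stay exactly as it is; run the brass wing nut down onto it (clockwise from above) and tighten it firmly against it so that the two lock, without dragging the dark nut round. Then slide the top tier fully home over it, with everything on the tier still standing.

Things in the scene. Friction and masses are not known exactly. Their poses are not given: they have to be found in the camera images.
- cart: Slim pale blue cart, fixed on braked casters, 220 mm wide (its x), 490 long (its y), may stand turned a little. Origin: its centre at worktop height (z = 0). With the tier out, a grey cross plate (top at z = 10) with the stud lies open at its +y end, between two upright runner members: inner faces 91 either side of the centre line, tops at z = 55.
- stud_top (a point): Centre of the top end of the upright steel stud: 14 mm in diameter, right-hand thread of 4 a turn, standing 44 high on the cross plate, on the cart's centre line, 165 from the cart's centre towards +y; its top is at z = 54. Axes as the cart's.
- set_nut: First, lower nut: dark steel hexagon, 26 mm across flats, 10 thick, with a 1.5 thick spring washer (23 across) lying on it. Origin: centre of the nut's underside, z = 12, so the washer's top is at z = 23.5. It is set and must not turn: it gives at about 0.5 N m, and a brass nut tightened with more than about 0.6 N m drags it round.
- set_corner (a point): A corner of the dark nut, 15 mm from the stud's axis, half-way up: it shows whether that nut has turned.
- jam_center (a point): Centre, on the stud's axis, half-way up, of the brass wing nut above it: round hub 23 mm across, 15 high; two upright wings along its x axis, 9 thick, 76 over both, lower edge 4 above the underside, top 16. At the start the underside is 2.5 to 5 above the washer. Its axes turn with it, z up.
- jam_nut: The same wing nut; origin: centre of its underside. Clockwise from above it goes down 4 mm a turn with a light drag (0.04 N m); from the washer on, the torque climbs by some 0.2 N m a radian (the washer gives). It is locked from about 0.3 N m (10 N against a wing, 32 from the axis) and then stays tight by itself; good: 0.3 to 0.5 N m.
- tier (a joint): How far the top tier is out, in m: 0 fully home (a stop), 0.21 fully out. It slides along the cart's y axis, home is towards +y; about 1.5 N of runner friction. At home it passes 6 mm over the stud and covers it.
- tier_grip (a point): Middle of the top edge of the tier's +y end panel, the one nearer the stud. The tier is a pale blue tray 204 by 440 mm, inner floor at z = 63, rim at z = 105. This panel lies along the cart's x, is 10 thick and stands 42 above the tray's floor, with at least 60 free inside it. Axes as the cart's.
- jar: Capped glass jar standing on the tier, 68 diameter, 115 tall; origin under its centre.
- cup: Yellow lidded cup standing on the tier, 74 diameter, 93 tall; origin under its centre.
- tin: Aluminium tin standing on the tier, 74 diameter, 78 tall; origin under its centre.
Things that resemble listed ones, but are neither listed nor needed, are in the scene too. Leave any purple look-alike of the tin alone.

How it is judged:
By the outcome, as a careful person would: the job done as asked, in the order asked, and still so for the second after the job is handed in, with the robot touching nothing.
It also fails if it takes over 64 s, if anything falls off the work surface, if the arm or the gripper's body presses on something with over 40 N, if the wrist force passes 120 N, or if a joint passes its speed limit or range.

## Robot

A 6-joint arm with a two-finger parallel gripper is mounted at the origin on the work surface. World frame = base frame: x ahead of the robot, y to its left, z up, the work surface at z = 0. Lengths are in m, angles in degrees, forces in N, time in s.
With the tool pointing down it reaches from about 0.4 to 0.825 m from the base axis. Payload 7 kg.
Tool frame: the origin (TCP) lies at the very end of the fingers, on their centre line; the grasp point (between the pads) lies 19 mm behind it; x points along the fingers, y is the direction in which the jaws open and shut, and the axes are right-handed (so a half turn about x gives the same grasp; the last joint's range is limited). The gripper opens to 88 mm and grips with 3 to 60 N. Pads are 19 mm wide; open, the fingers measure 130 mm over their backs; the gripper's body (78 mm by 193 mm) begins 47 mm behind the grasp point.
Start: joints at [-55.17, 20.546, 0.682, 0, -70.136, -16.507], TCP at [0.212, -0.641, 0.227] pointing down, gripper open.
Joint ranges: [-176.03, 176.03], [-82.01, 121.73], [-58.28, 71.71], [-173.87, 95.51], [-174.79, -0.11], [-173.66, 173.66]. Speed limits (degrees/s): [136.94, 136.94, 172.46, 180, 180, 180].

## Interface

Orientations are given as [roll, pitch, yaw] about the fixed x, y, z axes, in that order (R = Rz(yaw) Ry(pitch) Rx(roll)).
In Python, from plant import * gives the robot as it stands. The module is installed in compiled form; this text tells all that it offers.
- The arm moves only by the shell command python3 -m creep 'ROWS' [FORCE]. ROWS is a JSON object of lists of equal length, an entry for each row: "jaw": the closure, from -1 (fully open) to 1 (shut); "translation": the shift along the tool's x, y, z in m, a list of three; "roll": the turn about the tool's x in rad. A call has exactly 10 rows; each row shifts and turns the commanded pose from where the row before left it, along the tool's axes as they then stand; what a row does not reach is not made up. A row lasts 1/10 s, in which the tool goes at most 50 mm and 8.59 degrees, less where a joint would pass 70% of its speed; a pose out of reach is approached as far as the arm can. A call with a gripper value outside its range is refused whole. The fingers move at their own pace and stop on an object; FORCE is the grip in N (left out, the last holds). Time passes only in rows, so rows that do not move let the fingers close, or fill a call up. It gives the time, the measured TCP pose, the force and the opening at its end, in the units of the state.
- get_state(): the state, without advancing time (a new reading comes with each control period).
- capture(name): name is "side" or "top"; returns a dict with "image" (400x640x3 uint8, red, green, blue), "fovy" (degrees; the focal length in pixels is half the picture's height over the tangent of half this angle, whatever the lens; pixels are square), "cx", "cy" (the principal point, pixels), "D" ([k1, k2, p1, p2, k3] as OpenCV has them; the pictures are not rectified), "pose" (4x4, takes a point from camera to world coordinates). Camera axes: x right, y up, looking along -z (the intrinsics and any distortion apply to the point x, -y, -z); pixel columns grow to the right and rows downward; lengths in m; the calibration is good to about 2 mm. A picture is of the moment at which its call begins. There is no depth.
- close_job(): hands the job in, once; it reports no verdict.
The state is a dict: "time_s": time; "joints": joint angles; "qd": joint speeds; "joint_torque": joint torques, N m; "tcp_pos": TCP position; "eef_rot": TCP orientation; "contact_force": force on the tool from outside, world axes, zero at the start; "moment": the same for the moment, N m; "gripper_width": finger opening in m.
Only numpy, scipy, OpenCV 4.12 (cv2) and the standard library are available. Lean on these libraries where they do the work, as an engineer would, in place of code of your own. Each camera call takes 0.05 s, during which the arm holds its last target.

## Working session

There is one attempt and no reset: what is moved stays moved. The work goes in short steps, Python scripts to look and compute and a shell command to move; the robot and the scene stay as the last step left them, time stands still between calls to the robot, and variables do not carry over. Pictures are saved under pics/ and viewed, and the job is handed in when it is done.

```bash
mkdir -p pics
cat > h.py <<'E'
from plant import *
import numpy as np, cv2
def snap(n,f):
    c=capture(n); cv2.imwrite('pics/'+f+'.png',c['image'][:,:,::-1]); np.save('pics/'+f+'.npy',np.array([c],dtype=object),allow_pickle=True); return c
def load(f): return np.load('pics/'+f+'.npy',allow_pickle=True)[0]
def K(c):
    f=200/np.tan(np.radians(c['fovy']/2)); return np.array([[f,0,c['cx']],[0,f,c['cy']],[0,0,1.]])
def ray(c,uv):
    p=cv2.undistortPoints(np.array(uv,float).reshape(-1,1,2),K(c),np.array(c['D'],float)).reshape(-1,2)
    d=np.c_[p[:,0],-p[:,1],-np.ones(len(p))]; P=np.array(c['pose']); return P[:3,3],d@P[:3,:3].T
def onz(c,uv,z):
    o,d=ray(c,uv); return o+d*((z-o[2])/d[:,2])[:,None]
def proj(c,X):
    P=np.array(c['pose']); q=(np.atleast_2d(X)-P[:3,3])@P[:3,:3]; q=q*[1,-1,-1]
    return cv2.projectPoints(q,np.zeros(3),np.zeros(3),K(c),np.array(c['D'],float))[0].reshape(-1,2)
E
python3 - <<'E'
from h import *
for n in('top','side'):
    c=snap(n,n+'0'); print(n,c['fovy'],c['cx'],c['cy'],c['D'],np.round(c['pose'],3).tolist())
print(get_state())
E
```

```text
top 49.99924671621228 325.73177316050663 199.7565213177383 [-0.08687975  0.          0.          0.          0.        ] [[0.017, 0.986, -0.169, 0.242], [-1.0, 0.016, -0.006, -0.106], [-0.003, 0.169, 0.986, 1.381], [0.0, 0.0, 0.0, 1.0]]
side 45.49168834436814 320.72545000122386 200.23687385040006 [-0.06204464  0.          0.          0.          0.        ] [[-0.713, 0.521, -0.47, -0.137], [-0.701, -0.527, 0.48, 0.55], [0.002, 0.671, 0.741, 1.09], [0.0, 0.0, 0.0, 1.0]]
{'time_s': 0.1, 'joints': array([-5.51685487e+01,  2.05872020e+01,  6.39630593e-01, -1.65729074e-02,
       -7.01357378e+01, -1.65085317e+01]), 'qd': array([-0.01025866, -0.04322252,  0.18080099,  0.04246918,  0.00869065,
        0.01483024]), 'joint_torque': array([-1.89163648e-04, -5.84160554e+01,  2.93754494e+01,  7.01556221e+00,
        1.01985218e-02, -5.14807482e-05]), 'tcp_pos': array([ 0.21205427, -0.64037428,  0.22572611]), 'eef_rot': array([ 95.91678057,  89.91524597, 114.23405742]), 'contact_force': array([ 0.41467068, -0.12816679,  0.47650844]), 'moment': array([ 0.06490633, -0.03859898, -0.00823474]), 'gripper_width': 0.08772772142199013}
```

View pics/top0.png

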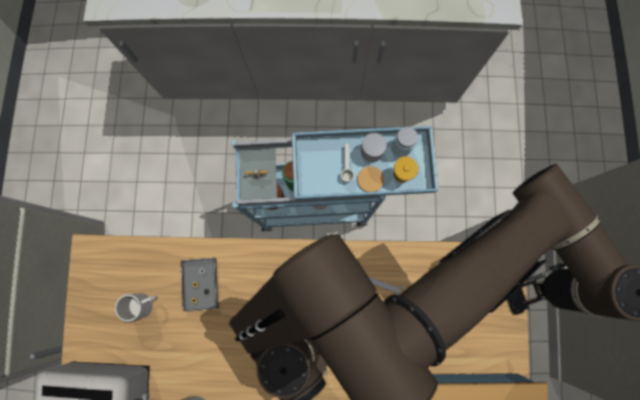

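View pics/side0.png

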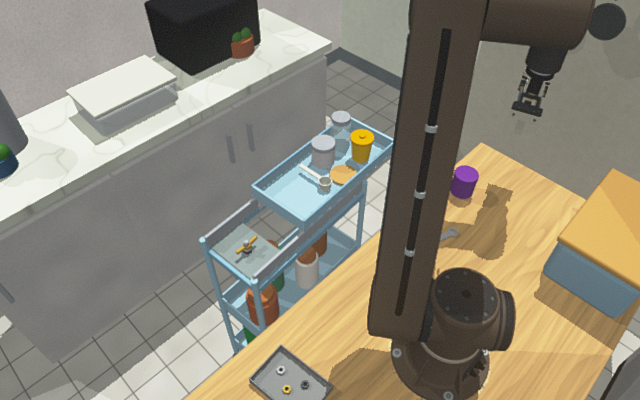

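The top view shows the cart at about (335,165), with the stud and wing nut at (256,173). The tier carries a jar, tin, cup, an orange disc and a ladle. In the side view the wing nut is at (246,246). The small nuts in the grey tray on the table and the purple can are look-alikes. I'll enlarge these.

Run:
```python
from h import *
t=cv2.imread('pics/top0.png');s=cv2.imread('pics/side0.png')
a=cv2.resize(t[120:212,225:445],None,fx=3.6,fy=3.6,interpolation=cv2.INTER_CUBIC)
cv2.imwrite('pics/c1.png',a)
a=cv2.resize(s[205:285,195:305],None,fx=7,fy=7,interpolation=cv2.INTER_CUBIC)
cv2.imwrite('pics/c2.png',a)
a=cv2.resize(t[150:200,230:300],None,fx=10,fy=10,interpolation=cv2.INTER_CUBIC)
cv2.imwrite('pics/c3.png',a)
```

```text
(no output)
```

View pics/c1.png

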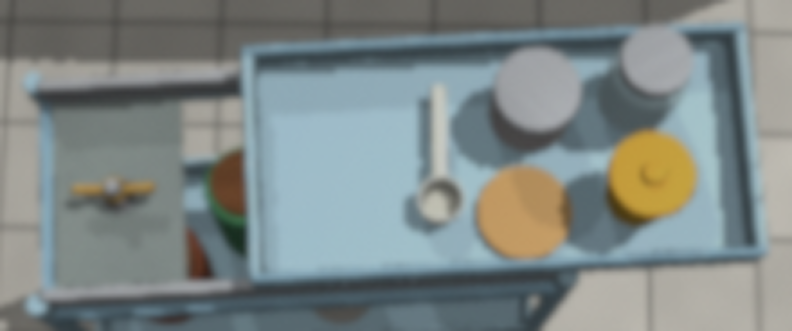

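View pics/c2.png

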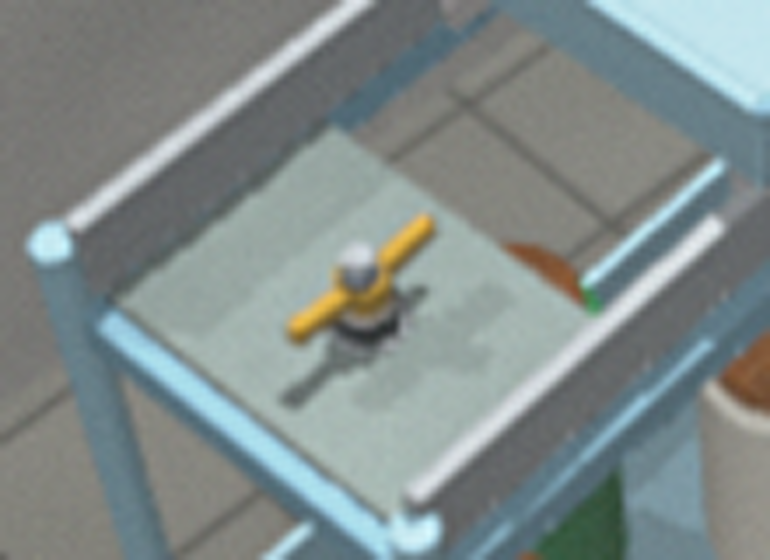

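View pics/c3.png

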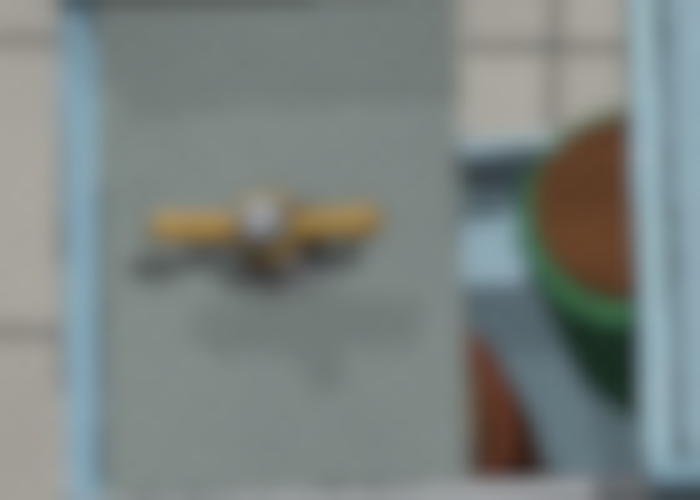

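Run:
```python
from h import *
from scipy.spatial.transform import Rotation as R
t=load('top0');s=load('side0')
def tri(a,b):
    o1,d1=ray(t,[a]);o2,d2=ray(s,[b]);d1=d1[0]/np.linalg.norm(d1);d2=d2[0]/np.linalg.norm(d2)
    k=np.linalg.lstsq(np.c_[d1,-d2],o2-o1,rcond=None)[0]; return o1+k[0]*d1,o2+k[1]*d2
print('stud z54 top',onz(t,[[256.2,171.5]],.054),'side',onz(s,[[246.1,241.4]],.054),tri([256.2,171.5],[246.1,241.4]))
# wing mask
for n,c,(r0,r1,c0,c1) in(('t',t,(165,180,240,275)),('s',s,(230,260,230,262))):
    im=c['image'][r0:r1,c0:c1].astype(int); m=(im[...,0]-im[...,2]>50); yy,xx=np.nonzero(m)
    P=np.c_[xx+c0,yy+r0].astype(float); mu=P.mean(0);w,v=np.linalg.eigh(np.cov(P.T)); a=v[:,1]; q=(P-mu)@a
    e=np.array([mu+a*q.min(),mu+a*q.max()]); W=onz(c,e,.041); d=W[1]-W[0]
    print(n,len(P),mu,e.tolist(),W.round(4).tolist(),np.degrees(np.arctan2(d[1],d[0])),np.linalg.norm(d),onz(c,[mu],.040))
# rim corners top view crop c1 -> px, z=.105
px=np.array([[245,46],[745,27],[765,257],[252,284]])/3.6+[225,120]
W=onz(t,px,.105);print(W.round(4))
# plate
pl=np.array([[103,0],[450,0],[100,490],[470,480]])/10+[230,150]
print(onz(t,pl,.010).round(4))
st=get_state();print(R.from_euler('xyz',st['eef_rot'],degrees=True).as_matrix().round(3))
```

```text
stud z54 top [[0.55676172 0.12525197 0.054     ]] side [[0.55772433 0.1295724  0.054     ]] (array([0.55792128, 0.12610403, 0.0491073 ]), array([0.56039673, 0.12795631, 0.05001655]))
t 32 [256.46875 172.09375] [[266.0312752219858, 171.5454030753622], [245.98251404759932, 172.69506556278722]] [[0.5602, 0.0958, 0.041], [0.5554, 0.1604, 0.041]] 94.18630875839305 0.06479254766963645 [[0.55813167 0.12673002 0.04      ]]
s 88 [246.19318182 245.05681818] [[256.4933515390565, 236.60095644188945], [236.69877938925706, 252.85119015993484]] [[0.5588, 0.0933, 0.041], [0.5545, 0.167, 0.041]] 93.3608266505497 0.07390708446470855 [[0.55720811 0.13174584 0.04      ]]
[[ 0.67    0.0072  0.105 ]
 [ 0.6954 -0.4266  0.105 ]
 [ 0.4919 -0.4378  0.105 ]
 [ 0.4615 -0.0052  0.105 ]]
[[0.6399 0.1896 0.01  ]
 [0.6413 0.0737 0.01  ]
 [0.4745 0.1818 0.01  ]
 [0.4798 0.061  0.01  ]]
[[-0.001 -0.314  0.949]
 [ 0.001  0.949  0.314]
 [-1.     0.001 -0.   ]]
```

```bash
python3 -m creep '{"jaw":[-1,-1,-1,-1,-1,-1,-1,-1,-1,-1],"translation":[[-0.01,0.012,0.011],[-0.01,0.024,0.022],[0,0.033,0.030],[0,0.035,0.032],[0,0.035,0.032],[0,0.035,0.032],[0,0.035,0.032],[0,0.035,0.032],[0,0.035,0.032],[0,0.035,0.032]],"roll":[0,0,0,0,0,0,0,0,0,0]}' && python3 -c "
from h import *
s=get_state();print(s['joints'],s['tcp_pos'])"
```

```text
time_s: 1.1
tcp_pos: [0.386, -0.2502, 0.2471]
eef_rot: [-23.5, 89.9, -5.2]
contact_force: [1.2, 0.5, -0.3]
gripper_width: 0.0876
[-8.31550362e+00 -1.09448297e+00 -2.32906966e+01 -3.52418400e-03
 -6.77446551e+01 -6.33531456e+01] [ 0.38600782 -0.25023526  0.2470999 ]
```

```bash
python3 -m creep '{"jaw":[-1,-1,-1,-1,-1,-1,-1,-1,-1,-1],"translation":[[0,0.035,0.032],[0,0.035,0.032],[0,0.035,0.032],[0,0.035,0.032],[0,0.035,0.032],[0,0.035,0.032],[0,0.035,0.032],[0,0.035,0.032],[0,0.020,0.018],[0,0.0065,0.0076]],"roll":[0,0,0,0,0,0,0,0,0,0]}' && python3 -m creep '{"jaw":[-1,-1,-1,-1,-1,-1,-1,-1,-1,-1],"translation":[[0,0,0],[0,0,0],[0,0,0],[0,0,0],[0,0,0],[0,0,0],[0,0,0],[0,0,0],[0,0,0],[0,0,0]],"roll":[-0.14,-0.14,-0.14,-0.14,-0.14,-0.14,-0.14,-0.14,-0.14,-0.14]}' && python3 -m creep '{"jaw":[-1,-1,-1,-1,-1,-1,-1,-1,-1,-1],"translation":[[0,0,0],[0,0,0],[0,0,0],[0,0,0],[0,0,0],[0,0,0],[0,0,0],[0,0,0],[0,0,0],[0,0,0]],"roll":[-0.14,-0.14,-0.14,-0.14,-0.14,-0.14,-0.14,-0.14,-0.14,-0.14]}' && python3 -c "
from h import *
s=get_state();print(s['joints'],s['tcp_pos'])
from scipy.spatial.transform import Rotation as R
M=R.from_euler('xyz',s['eef_rot'],degrees=True).as_matrix();print(M.round(3),np.degrees(np.arctan2(M[1,1],M[0,1])))
snap('top','top1');c=snap('side','side1')
p=proj(c,[.557,.127,.054])[0];print(p)
"
```

```text
time_s: 2.1
tcp_pos: [0.5571, 0.1298, 0.2463]
eef_rot: [174.0, 90.0, -167.6]
contact_force: [-0.5, -0.4, -0.5]
gripper_width: 0.0874
time_s: 3.1
tcp_pos: [0.5563, 0.1265, 0.247]
eef_rot: [-33.1, 90.0, 65.8]
contact_force: [-0.0, 1.0, 0.6]
gripper_width: 0.0882
time_s: 4.1
tcp_pos: [0.5562, 0.1265, 0.2469]
eef_rot: [-107.5, 90.0, 71.6]
contact_force: [-0.2, 0.0, -0.8]
gripper_width: 0.0881
[ 3.24539869e+01  9.99826856e+00 -1.10169651e+01 -6.60132285e-03
 -6.89771838e+01  5.66045278e+01] [0.55624995 0.12649185 0.24694743]
[[ 0.    -0.016 -1.   ]
 [ 0.    -1.     0.016]
 [-1.    -0.    -0.   ]] -90.94385284764826
[247.00033246 241.01368168]
```

View pics/side1.png

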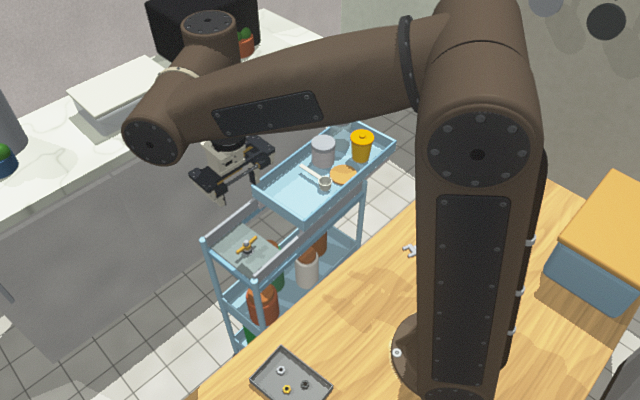

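View pics/top1.png

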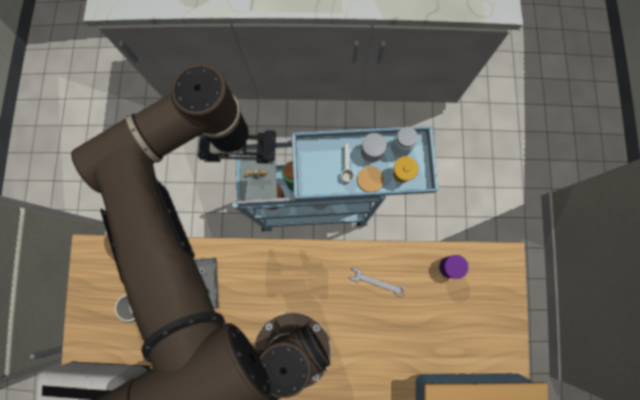

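The stud top projects to (247,241) in the side view, which matches the picture. I'll line up the yaw and come down to just above the stud.

```bash
python3 -m creep '{"jaw":[-1,-1,-1,-1,-1,-1,-1,-1,-1,-1],"translation":[[0.01,-0.0015,-0.001],[0.02,0,0],[0.025,0,0],[0.025,0,0],[0.025,0,0],[0.025,0,0],[0.025,0,0],[0.015,0,0],[0.01,0,0],[0.002,0,0]],"roll":[-0.08,0,0,0,0,0,0,0,0,0]}' && python3 -c "
from h import *
s=get_state();print(s['joints'],s['tcp_pos'],s['contact_force'],s['moment'],s['joint_torque'])
c=snap('side','side2');cv2.imwrite('pics/c4.png',cv2.resize(c['image'][195:285,180:310,::-1],None,fx=6,fy=6,interpolation=cv2.INTER_CUBIC))
c=snap('top','top2');cv2.imwrite('pics/c5.png',cv2.resize(c['image'][120:212,185:325,::-1],None,fx=5,fy=5,interpolation=cv2.INTER_CUBIC))
"
```

```text
time_s: 5.2
tcp_pos: [0.5573, 0.128, 0.0637]
eef_rot: [26.9, 89.9, -149.9]
contact_force: [0.3, -0.5, -0.0]
gripper_width: 0.0878
[ 3.25339908e+01  2.00293561e+01 -2.40039361e+01 -5.62109222e-03
 -4.60629141e+01  6.06528862e+01] [0.55729869 0.1280339  0.06372225] [ 0.28188582 -0.52075265 -0.01544831] [-0.17618928  0.16188599  0.03076895] [ 2.56395381e-02 -5.01489902e+01  2.22797459e+01  5.25589138e+00
  3.04930564e-01 -5.04796521e-02]
```

View pics/c4.png

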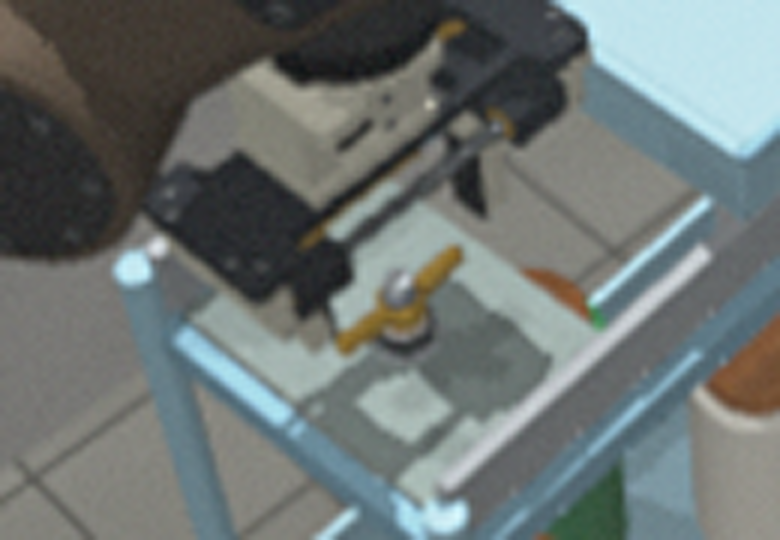

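View pics/c5.png

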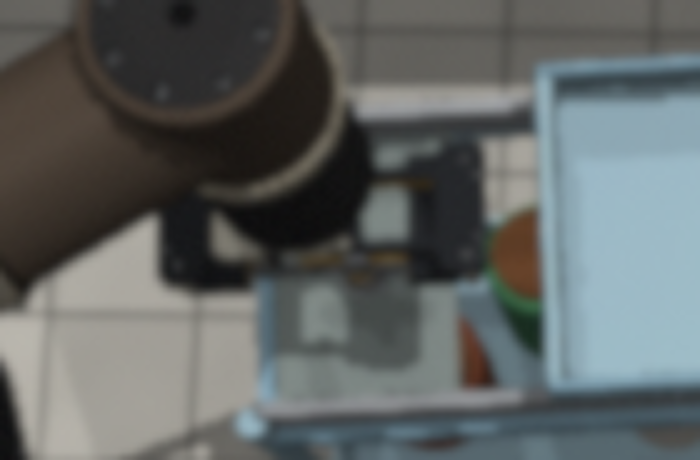

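The fingers straddle both wing tips and sit centred on the stud (wing tips at side px (237,252) and (257,237)). I'll descend and close on the wing ends.

```bash
python3 -m creep '{"jaw":[-1,-1,-1,-1,-1,-1,-1,-1,-1,-1],"translation":[[0.004,0,0],[0.006,0,0],[0.006,0,0],[0.006,0,0],[0.006,0,0],[0.006,0,0],[0.005,0,0],[0.003,0,0],[0.001,0,0],[0,0,0]],"roll":[0,0,0,0,0,0,0,0,0,0]}' && python3 -m creep '{"jaw":[-0.9,-0.85,-0.8,-0.75,-0.7,-0.65,-0.6,-0.6,-0.6,-0.6],"translation":[[0,0,0],[0,0,0],[0,0,0],[0,0,0],[0,0,0],[0,0,0],[0,0,0],[0,0,0],[0,0,0],[0,0,0]],"roll":[0,0,0,0,0,0,0,0,0,0]}' 12 && python3 -c "
from h import *
s=get_state();print(s['joints'],s['tcp_pos'],s['contact_force'],s['moment'],s['joint_torque'])
c=snap('side','side3');cv2.imwrite('pics/c6.png',cv2.resize(c['image'][195:285,180:310,::-1],None,fx=6,fy=6,interpolation=cv2.INTER_CUBIC))
"
```

```text
time_s: 6.3
tcp_pos: [0.5579, 0.1285, 0.0215]
eef_rot: [40.1, 90.0, -136.6]
contact_force: [0.4, -1.0, 0.3]
gripper_width: 0.0878
time_s: 7.3
tcp_pos: [0.558, 0.1285, 0.0217]
eef_rot: [-162.6, 90.0, 20.8]
contact_force: [-1.2, 0.2, 2.4]
gripper_width: 0.0758
[ 3.25448118e+01  2.32556656e+01 -2.61092897e+01  3.01330175e-03
 -4.06256177e+01  6.07917469e+01] [0.55798432 0.1285451  0.0216733 ] [-1.15719864  0.15076439  2.35733288] [-0.03021902  0.31697094  0.01946069] [-1.40824914e-01 -5.17304099e+01  1.99419934e+01  4.65584368e+00
  2.09111162e-01  1.17909061e-03]
```

View pics/c6.png

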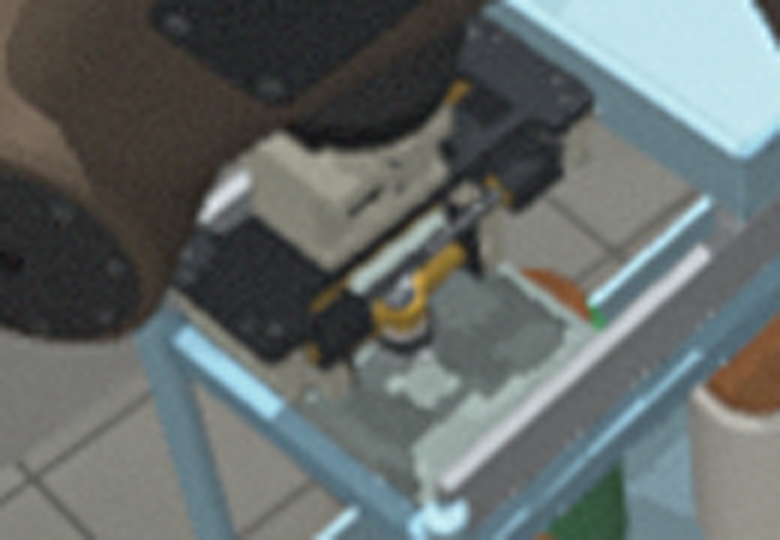

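Width is 75.8 mm, so both wing tips (76 mm) are gripped and side forces are small. I'll turn clockwise and check that the wings follow.

```bash
cat > st.py <<'E'
from h import *
from scipy.spatial.transform import Rotation as R
s=get_state();M=R.from_euler('xyz',s['eef_rot'],degrees=True).as_matrix()
print('t',s['time_s'],'j6',s['joints'][5].round(2),'ang',np.degrees(np.arctan2(M[1,1],M[0,1])).round(2),'tcp',s['tcp_pos'].round(4),'F',s['contact_force'].round(2),'M',s['moment'].round(3),'tq6',s['joint_torque'][5].round(4),'w',s['gripper_width'].round(4))
E
python3 -m creep '{"jaw":[-0.6,-0.6,-0.6,-0.6,-0.6,-0.6,-0.6,-0.6,-0.6,-0.6],"translation":[[0.00009,0,0],[0.00009,0,0],[0.00009,0,0],[0.00009,0,0],[0.00009,0,0],[0.00009,0,0],[0.00009,0,0],[0.00009,0,0],[0.00009,0,0],[0.00009,0,0]],"roll":[0.14,0.14,0.14,0.14,0.14,0.14,0.14,0.14,0.14,0.14]}' 15; python3 st.py;  python3 -c "
from h import *
c=snap('side','side4');cv2.imwrite('pics/c7.png',cv2.resize(c['image'][195:285,180:310,::-1],None,fx=6,fy=6,interpolation=cv2.INTER_CUBIC))
"
```

```text
time_s: 8.35
tcp_pos: [0.5591, 0.1299, 0.0209]
eef_rot: [-64.5, 89.8, 38.3]
contact_force: [1.7, 4.7, -1.2]
gripper_width: 0.0758Traceback (most recent call last):
  File "st.py", line 4, in <module>
    print('t',s['time_s'],'j6',s['joints'][5].round(2),'ang',np.degrees(np.arctan2(M[1,1],M[0,1])).round(2),'tcp',s['tcp_pos'].round(4),'F',s['contact_force'].round(2),'M',s['moment'].round(3),'tq6',s['joint_torque'][5].round(4),'w',s['gripper_width'].round(4))
                                                                                                                                                                                                                                         ^^^^^^^^^^^^^^^^^^^^^^^^
AttributeError: 'float' object has no attribute 'round'
```

View pics/c7.png

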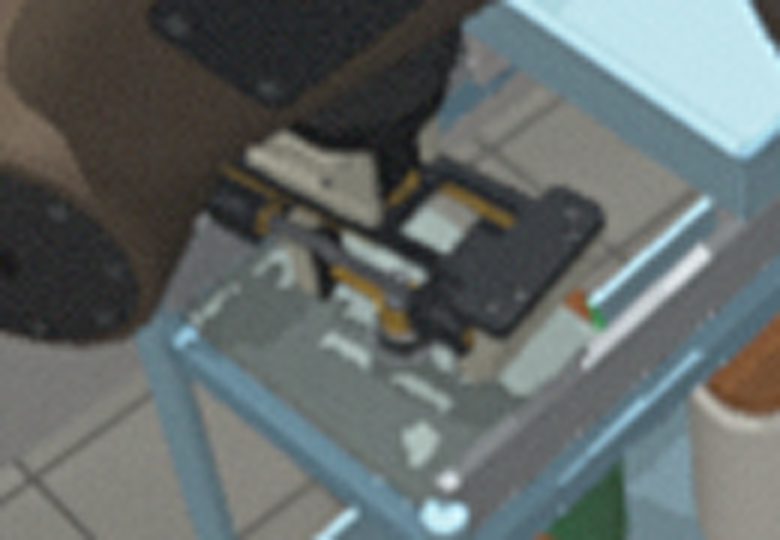

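```bash
sed -i "s/s\['time_s'\]/round(s['time_s'],2)/; s/,'w',.*/,'w',round(float(s['gripper_width']),4))/" st.py; python3 st.py
python3 -m creep '{"jaw":[-0.8,-1,-1,-1,-1,-1,-1,-1,-1,-1],"translation":[[0,0,0],[0,0,0],[0,0,0],[0,0,0],[0,0,0],[0,0,0],[0,0,0],[0,0,0],[0,0,0],[0,0,0]],"roll":[0,0,0,0,0,0,0,0,0,0]}' >/dev/null; python3 st.py;  python3 -c "
from h import *
c=snap('side','side5');cv2.imwrite('pics/c8.png',cv2.resize(c['image'][195:285,180:310,::-1],None,fx=6,fy=6,interpolation=cv2.INTER_CUBIC))
"
```

```text
t 8.4 j6 -20.25 ang -167.68 tcp [0.5591 0.1298 0.0208] F [ 0.9   4.96 -2.09] M [ 1.867 -0.402 -0.031] tq6 1.2793 w 0.0756
t 9.4 j6 -19.42 ang -166.88 tcp [0.5579 0.1285 0.0207] F [-0.07  1.26 -0.21] M [-0.021  0.153  0.004] tq6 0.0007 w 0.0876
```

View pics/c8.png

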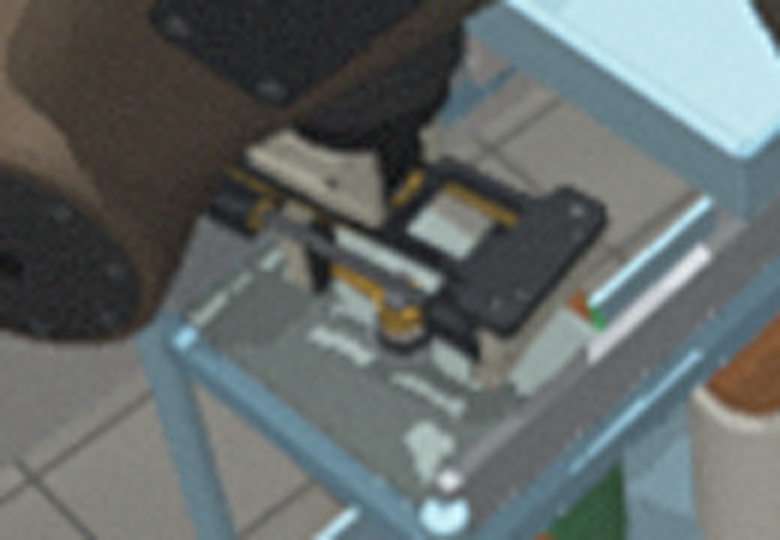

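```bash
python3 -m creep '{"jaw":[-1,-0.9,-0.8,-0.7,-0.6,-0.6,-0.6,-0.6,-0.6,-0.6],"translation":[[0,-0.0014,-0.0003],[0,0,0],[0,0,0],[0,0,0],[0,0,0],[0,0,0],[0,0,0],[0,0,0],[0,0,0],[0,0,0]],"roll":[0,0,0,0,0,0,0,0,0,0]}' 15 >/dev/null; python3 st.py; python3 -m creep '{"jaw":[-0.6,-0.6,-0.6,-0.6,-0.6,-0.6,-0.6,-0.6,-0.6,-0.6],"translation":[[0.00009,0,0],[0.00009,0,0],[0.00009,0,0],[0.00009,0,0],[0.00009,0,0],[0.00009,0,0],[0.00009,0,0],[0.00009,0,0],[0.00009,0,0],[0.00009,0,0]],"roll":[0.14,0.14,0.14,0.14,0.14,0.14,0.14,0.14,0.14,0.14]}' >/dev/null; python3 st.py;python3 -m creep '{"jaw":[-0.6,-0.6,-0.6,-0.6,-0.6,-0.6,-0.6,-0.6,-0.6,-0.6],"translation":[[0.00009,0,0],[0.00009,0,0],[0.00009,0,0],[0.00009,0,0],[0.00009,0,0],[0.00009,0,0],[0.00009,0,0],[0,0,0],[0,0,0],[0,0,0]],"roll":[0.14,0.14,0.14,0.14,0.14,0.14,0.14,0,0,0]}' >/dev/null; python3 st.py
```

```text
t 10.45 j6 -19.35 ang -166.88 tcp [0.5594 0.1285 0.0207] F [ 0.6   0.23 -1.11] M [-0.04  -0.172  0.017] tq6 -0.0005 w 0.0758
t 11.45 j6 -99.88 ang 112.58 tcp [0.5593 0.1286 0.0198] F [ 0.19  0.74 -0.12] M [ 0.137 -0.021 -0.007] tq6 2.2594 w 0.0758
t 12.45 j6 -155.53 ang 56.94 tcp [0.5593 0.1287 0.0191] F [ 0.72  1.31 -0.55] M [ 0.508  0.088 -0.018] tq6 0.032 w 0.0761
```

Centred now: side forces are about 1 N and the settled joint-6 torque is 0.03 N m, which matches the stated drag. About 216° turned so far. I'll open, roll back 180° and regrip.

```bash
python3 -m creep '{"jaw":[-0.8,-1,-1,-1,-1,-1,-1,-1,-1,-1],"translation":[[0,0,0],[0,0,0],[0,0,0],[0,0,0],[0,0,0],[0,0,0],[0,0,0],[0,0,0],[0,0,0],[0,0,0]],"roll":[0,0,0,-0.1496,-0.1496,-0.1496,-0.1496,-0.1496,-0.1496,-0.1496]}' >/dev/null; python3 st.py; python3 -m creep '{"jaw":[-1,-1,-1,-1,-1,-1,-1,-1,-1,-1],"translation":[[0,0,0],[0,0,0],[0,0,0],[0,0,0],[0,0,0],[0,0,0],[0,0,0],[0,0,0],[0,0,0],[0,0,0]],"roll":[-0.1496,-0.1496,-0.1496,-0.1496,-0.1496,-0.1496,-0.1496,-0.1496,-0.1496,-0.1496]}' >/dev/null; python3 st.py;python3 -m creep '{"jaw":[-1,-1,-1,-1,-1,-0.8,-0.6,-0.6,-0.6,-0.6],"translation":[[0,0,0],[0,0,0],[0,0,0],[0,0,0],[0,0,0],[0,0,0],[0,0,0],[0,0,0],[0,0,0],[0,0,0]],"roll":[-0.1496,-0.1496,-0.1496,-0.1496,0,0,0,0,0,0]}' >/dev/null; python3 st.py
```

```text
t 13.45 j6 -95.33 ang 117.14 tcp [0.5593 0.1284 0.0192] F [ 0.05 -0.44 -0.53] M [0.032 0.05  0.031] tq6 -2.4725 w 0.0877
t 14.45 j6 -9.61 ang -157.15 tcp [0.5593 0.1284 0.0191] F [ 0.12 -0.66 -0.49] M [0.013 0.155 0.014] tq6 -2.4724 w 0.0876
t 15.45 j6 24.25 ang -123.28 tcp [0.5594 0.1286 0.0192] F [ 0.53  1.09 -0.53] M [ 0.162  0.069 -0.052] tq6 0.0217 w 0.0758
```

```bash
python3 -m creep '{"jaw":[-0.6,-0.6,-0.6,-0.6,-0.6,-0.6,-0.6,-0.6,-0.6,-0.6],"translation":[[0.00009,0,0],[0.00009,0,0],[0.00009,0,0],[0.00009,0,0],[0.00009,0,0],[0.00009,0,0],[0.00009,0,0],[0,0,0],[0,0,0],[0,0,0]],"roll":[0.14,0.14,0.14,0.14,0.14,0.14,0.14,0,0,0]}' >/dev/null; python3 st.py
```

```text
t 16.45 j6 -31.69 ang -179.22 tcp [0.5594 0.1286 0.0186] F [-1.41  0.73  1.79] M [ 0.256  0.335 -0.061] tq6 0.0975 w 0.0759
```

```bash
python3 -m creep '{"jaw":[-0.6,-0.6,-0.6,-0.6,-0.6,-0.6,-0.6,-0.6,-0.6,-0.6],"translation":[[0.00006,0,0],[0.00006,0,0],[0.00006,0,0],[0.00006,0,0],[0.00006,0,0],[0,0,0],[0,0,0],[0,0,0],[0,0,0],[0,0,0]],"roll":[0.1,0.1,0.1,0.1,0.1,0,0,0,0,0]}' >/dev/null; python3 st.py
```

```text
t 17.45 j6 -60.45 ang 152.02 tcp [0.5594 0.1286 0.0184] F [-0.75  1.39  5.32] M [ 0.406  0.799 -0.064] tq6 0.1106 w 0.0758
```

```bash
python3 -c "
from h import *
c=snap('side','side6');cv2.imwrite('pics/c9.png',cv2.resize(c['image'][205:275,200:290,::-1],None,fx=8,fy=8,interpolation=cv2.INTER_CUBIC))
"
```

```text
(no output)
```

View pics/c9.png

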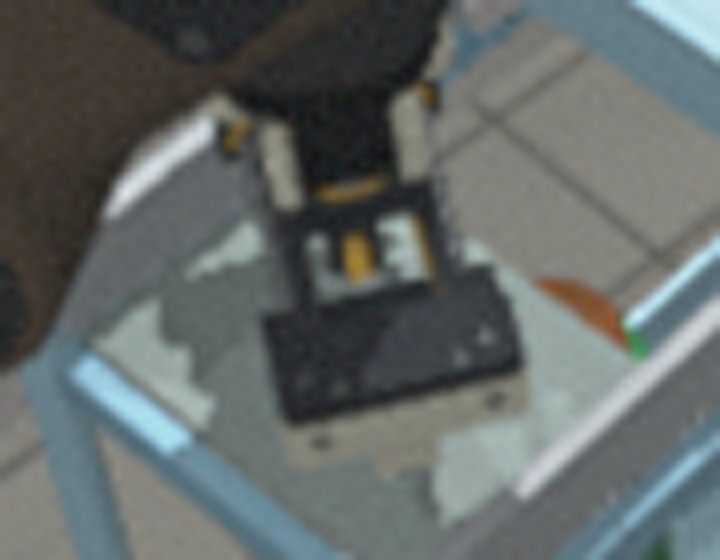

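```bash
python3 -m creep '{"jaw":[-0.6,-0.6,-0.6,-0.6,-0.6,-0.6,-0.6,-0.6,-0.6,-0.6],"translation":[[0,0,0],[0,0,0],[0,0,0],[0,0,0],[0,0,0],[0,0,0],[0,0,0],[0,0,0],[0,0,0],[0,0,0]],"roll":[0.1,0.1,0.1,0.1,0,0,0,0,0,0]}' >/dev/null; python3 st.py
python3 - <<'E'
from plant import *
import numpy as np
for i in range(3):
    capture('side'); s=get_state(); print(s['moment'][2].round(3),s['joint_torque'][5].round(4))
E
```

```text
t 18.5 j6 -83.39 ang 129.08 tcp [0.5594 0.1286 0.0182] F [-0.99  0.88  4.38] M [0.576 0.522 0.176] tq6 -0.1784 w 0.0757
0.227 -0.1831
0.199 -0.187
0.218 -0.1904
```

Mz is now +0.20 and joint 6 reads −0.19, so the nut is against the washer at about 0.2 N m. I'll continue in smaller steps.

```bash
python3 -m creep '{"jaw":[-0.6,-0.6,-0.6,-0.6,-0.6,-0.6,-0.6,-0.6,-0.6,-0.6],"translation":[[0.00006,0,0],[0.00006,0,0],[0.00006,0,0],[0.00006,0,0],[0,0,0],[0,0,0],[0,0,0],[0,0,0],[0,0,0],[0,0,0]],"roll":[0.1,0.1,0.1,0.1,0,0,0,0,0,0]}' 20 >/dev/null; python3 st.py
python3 - <<'E'
from plant import *
import numpy as np
for i in range(3):
    capture('side'); s=get_state(); print(s['moment'][2].round(3),s['joint_torque'][5].round(4))
E
```

```text
t 19.65 j6 -106.17 ang 106.27 tcp [0.5594 0.1286 0.018 ] F [-2.55  2.71  5.59] M [ 0.712  0.627 -0.369] tq6 0.3621 w 0.0757
-0.33 0.3621
-0.343 0.3622
-0.358 0.3622
```

```bash
python3 -m creep '{"jaw":[-0.6,-0.6,-0.6,-0.6,-0.6,-0.6,-0.6,-0.6,-0.6,-0.6],"translation":[[0,0,0],[0,0,0],[0,0,0],[0,0,0],[0,0,0],[0,0,0],[0,0,0],[0,0,0],[0,0,0],[0,0,0]],"roll":[0.015,0.015,0.015,0.015,0.015,0.015,0.015,0.015,0.015,0.015]}' >/dev/null; python3 st.py
python3 - <<'E'
from plant import *
import numpy as np
for i in range(4):
    s=get_state(); print(s['time_s'],s['moment'][2].round(3),s['joint_torque'][5].round(4),s['joints'][5]);capture('side')
E
```

```text
t 20.8 j6 -114.98 ang 97.48 tcp [0.5594 0.1286 0.018 ] F [-1.18  1.66  5.28] M [ 0.681  0.596 -0.245] tq6 0.6103 w 0.076
20.8 -0.245 0.6103 -114.98253380721579
20.85 -0.259 0.4238 -115.06140910008816
20.9 -0.256 0.0986 -115.00613409715923
20.95 -0.275 0.2241 -114.98797734299042
```

The moment sign is inconsistent with a simple tightening, so the wing tips may have slipped in the pads. I'll look before going on.

```bash
python3 -m creep '{"jaw":[-0.8,-1,-1,-1,-1,-1,-1,-1,-1,-1],"translation":[[0,0,0],[0,0,0],[0,0,0],[0,0,0],[-0.01,0,0],[-0.015,0,0],[-0.02,0,0],[-0.02,0,0],[-0.02,0,0],[-0.015,0,0]],"roll":[0,0,0,0,0,0,0,0,0,0]}' >/dev/null; python3 st.py; python3 -c "
from h import *
c=snap('side','side7');cv2.imwrite('pics/c10.png',cv2.resize(c['image'][205:275,200:290,::-1],None,fx=8,fy=8,interpolation=cv2.INTER_CUBIC))
"
```

```text
t 22.0 j6 -114.94 ang 97.54 tcp [0.5598 0.1287 0.1202] F [ 0.06  0.01 -0.41] M [ 0.02  -0.05   0.015] tq6 -0.0003 w 0.0874
```

View pics/c10.png

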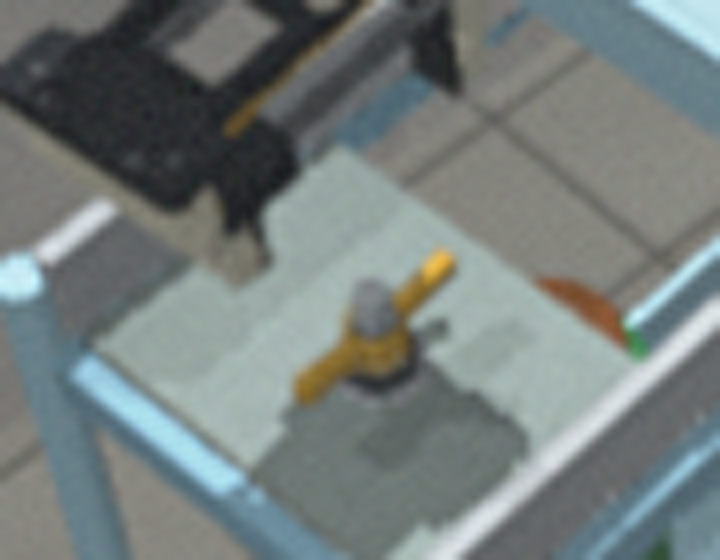

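Run:
```python
from h import *
c=load('side7');s0=load('side0')
for c,z,(r0,r1,c0,c1) in((s0,.043,(230,260,230,262)),(c,.038,(230,262,230,262))):
    im=c['image'][r0:r1,c0:c1].astype(int); m=(im[...,0]-im[...,2]>50); yy,xx=np.nonzero(m)
    P=np.c_[xx+c0,yy+r0].astype(float); mu=P.mean(0);w,v=np.linalg.eigh(np.cov(P.T)); a=v[:,1]; q=(P-mu)@a
    W=onz(c,[mu+a*q.min(),mu+a*q.max()],z); d=W[1]-W[0]
    print(len(P),mu,np.degrees(np.arctan2(d[1],d[0])),np.linalg.norm(d))
e=np.array([[300,390],[455,262]])/8+[200,205]; W=onz(c,e,.037);d=W[0]-W[1];print(np.degrees(np.arctan2(d[1],d[0])),np.linalg.norm(d))
a=cv2.resize(s0['image'][222:272,215:280,::-1],None,fx=6,fy=6,interpolation=cv2.INTER_CUBIC);b=cv2.resize(c['image'][222:272,215:280,::-1],None,fx=6,fy=6,interpolation=cv2.INTER_CUBIC)
cv2.imwrite('pics/cmp.png',np.hstack([a,b]))
```

```text
88 [246.19318182 245.05681818] 93.36082665054963 0.0737661128206092
78 [246.75641026 246.06410256] 97.65313757498168 0.0747267385143452
93.46663689209967 0.07267172481988164
```

View pics/cmp.png

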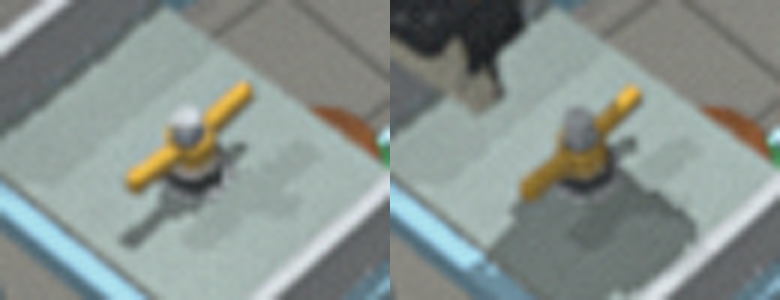

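The wing angle from the image (97.7°) equals the tool angle (97.5°), so nothing slipped and 356° have been turned. The odd static readings come from servo settling against a nut that already holds by friction. I'll regrip and turn very slowly to read the true torque.

```bash
python3 -m creep '{"jaw":[-1,-1,-1,-1,-1,-1,-0.8,-0.6,-0.6,-0.6],"translation":[[0.015,0,0],[0.025,0,0],[0.025,0,0],[0.02,0,0],[0.012,0,0],[0.005,0,0],[0,0,0],[0,0,0],[0,0,0],[0,0,0]],"roll":[0,0,0,0,0,0,0,0,0,0]}' 20 >/dev/null; python3 st.py; python3 -m creep '{"jaw":[-0.6,-0.6,-0.6,-0.6,-0.6,-0.6,-0.6,-0.6,-0.6,-0.6],"translation":[[0,0,0],[0,0,0],[0,0,0],[0,0,0],[0,0,0],[0,0,0],[0,0,0],[0,0,0],[0,0,0],[0,0,0]],"roll":[0,0,0,0.005,0.005,0.005,0.005,0.005,0.005,0.005]}' >/dev/null;python3 st.py;  python3 - <<'E'
from plant import *
import numpy as np
for i in range(3):
    capture('side'); s=get_state(); print(s['moment'][2].round(3),s['joint_torque'][5].round(4),s['joints'][5])
E
```

```text
t 23.05 j6 -114.94 ang 97.54 tcp [0.5599 0.1288 0.0168] F [ 0.72  0.   -0.65] M [-0.248 -0.279  0.034] tq6 -0.0009 w 0.0755
t 24.05 j6 -116.94 ang 95.56 tcp [0.5599 0.1287 0.0167] F [-0.55 -1.86  6.53] M [-0.529 -0.023 -0.237] tq6 0.0662 w 0.0754
-0.401 0.1675 -116.9650999033638
0.374 -0.0873 -116.94982325048933
0.011 -0.241 -116.93863221166356
```

Run:
```python
from plant import *
import numpy as np
L=[]
for i in range(14):
    capture('side'); s=get_state(); L.append([s['moment'][2],s['joint_torque'][5],s['joints'][5],s['contact_force'][2]])
L=np.array(L);print(L.round(3).tolist());print(L.mean(0))
```

```text
[[-0.289, 0.053, -116.939, 6.534], [0.369, 0.002, -116.937, 5.757], [0.15, -0.231, -116.936, 5.731], [-0.296, -0.007, -116.939, 5.997], [0.263, 0.071, -116.934, 5.713], [0.508, -0.2, -116.935, 5.304], [-0.274, -0.056, -116.939, 5.748], [0.062, 0.127, -116.937, 6.266], [0.478, -0.139, -116.938, 5.919], [-0.282, -0.136, -116.936, 6.279], [-0.183, 0.125, -116.938, 6.071], [0.435, -0.088, -116.936, 6.334], [-0.11, -0.188, -116.937, 5.698], [-0.349, 0.085, -116.938, 6.224]]
[ 3.44534954e-02 -4.16107755e-02 -1.16937174e+02  5.96973679e+00]
```

```bash
python3 -m creep '{"jaw":[-0.6,-0.6,-0.6,-0.6,-0.6,-0.6,-0.6,-0.6,-0.6,-0.6],"translation":[[-0.0006,0,0],[-0.0004,0,0],[0,0,0],[0,0,0],[0,0,0],[0,0,0],[0,0,0],[0,0,0],[0,0,0],[0,0,0]],"roll":[0,0,0.03,0.03,0.03,0.03,0.03,0.03,0.03,0.03]}' 15 >/dev/null;python3 st.py;  python3 - <<'E'
from plant import *
import numpy as np
L=[]
for i in range(8):
    capture('side'); s=get_state(); L.append([s['moment'][2],s['joint_torque'][5],s['joints'][5],s['contact_force'][2]])
L=np.array(L);print(L.round(3).tolist());print(L.mean(0))
E
```

```text
t 25.9 j6 -130.86 ang 81.6 tcp [0.5597 0.1286 0.0167] F [ 5.55 -1.73 -5.02] M [-0.538 -2.145 -0.264] tq6 0.8469 w 0.0762
[[-0.252, 0.57, -130.986, -5.575], [-0.391, -0.013, -130.874, -4.849], [-0.36, 0.25, -130.831, -4.29], [-0.441, 0.346, -130.824, -5.171], [-0.355, 0.37, -130.822, -4.862], [-0.406, 0.375, -130.82, -5.111], [-0.406, 0.376, -130.821, -5.244], [-0.37, 0.376, -130.822, -5.206]]
[  -0.37270406    0.33109607 -130.84999732   -5.03839331]
```

```bash
python3 -m creep '{"jaw":[-0.8,-1,-1,-1,-1,-1,-1,-1,-1,-1],"translation":[[0,0,0],[0,0,0],[0,0,0],[0,0,0],[-0.01,0,0],[-0.015,0,0],[-0.02,0,0],[-0.02,0,0],[-0.02,0,0],[-0.015,0,0]],"roll":[0,0,0,0,0,0,0,0,0,0]}' >/dev/null; python3 st.py; python3 -c "
from h import *
c=snap('side','side8');s0=load('side0')
r0,r1,c0,c1=(230,262,230,262)
im=c['image'][r0:r1,c0:c1].astype(int); m=(im[...,0]-im[...,2]>50); yy,xx=np.nonzero(m)
P=np.c_[xx+c0,yy+r0].astype(float); mu=P.mean(0);w,v=np.linalg.eigh(np.cov(P.T)); a=v[:,1]; q=(P-mu)@a
W=onz(c,[mu+a*q.min(),mu+a*q.max()],.038); d=W[1]-W[0]
print(len(P),mu,np.degrees(np.arctan2(d[1],d[0])),np.linalg.norm(d))
f=lambda i:cv2.resize(i['image'][228:264,224:269,::-1],None,fx=8.8,fy=8.8,interpolation=cv2.INTER_CUBIC)
cv2.imwrite('pics/cmp2.png',np.hstack([f(s0),f(c)]))
"
```

```text
t 27.3 j6 -130.7 ang 81.78 tcp [0.5597 0.1287 0.1192] F [-0.06 -0.2  -1.05] M [ 0.029 -0.041 -0.059] tq6 0.0001 w 0.0878
87 [245.96551724 246.26436782] 78.43257300121832 0.07300847646949432
```

View pics/cmp2.png

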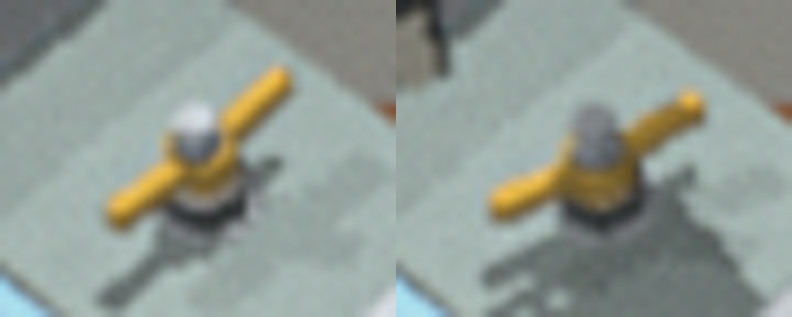

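The nut now sits down on the washer and has turned about 372°. As a cleaner torque check, I'll push the +y wing's tip in the tightening direction with closed fingers and read the side force (arm 38 mm, so 10.5 N is 0.4 N m).

```bash
python3 -m creep '{"jaw":[1,1,1,1,1,1,1,1,1,1],"translation":[[0,0.015,-0.006],[0,0.015,-0.006],[0,0.015,-0.007],[0,0,0],[0,0,0],[0,0,0],[0.015,0,0],[0.025,0,0],[0.02,0,0],[0.01,0,0]],"roll":[0,0,0,0.07,0.07,0,0,0,0,0]}' 20 >/dev/null; python3 st.py; python3 -c "
from h import *
c=snap('side','side9')
f=lambda i:cv2.resize(i['image'][205:275,200:290,::-1],None,fx=8,fy=8,interpolation=cv2.INTER_CUBIC)
cv2.imwrite('pics/c11.png',f(c))"
```

```text
t 28.35 j6 -143.49 ang 73.87 tcp [0.5457 0.1757 0.0449] F [-0.1  -0.13  0.21] M [ 0.017  0.009 -0.049] tq6 0.0012 w 0.0133
```

View pics/c11.png

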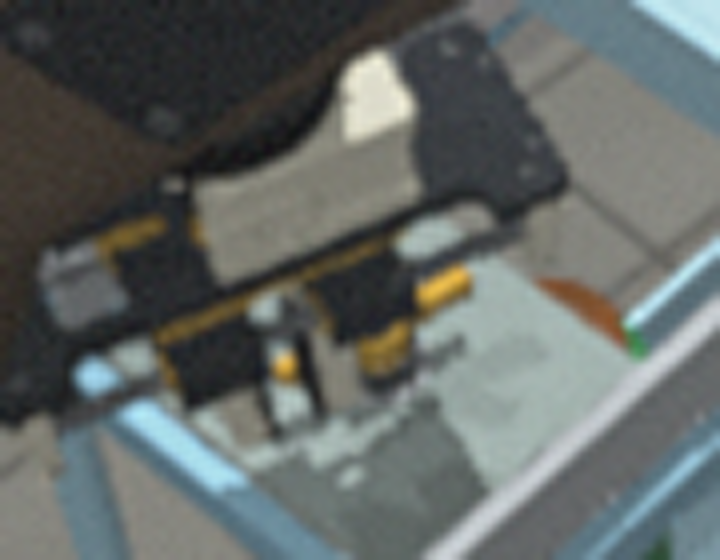

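```bash
python3 -m creep '{"jaw":[1,1,1,1,1,1,1,1,1,1],"translation":[[0.012,0,0],[0.008,0,0],[0.003,0,0],[0,0,0],[0,0,0.002],[0,0,0.002],[0,0,0.002],[0,0,0.001],[0,0,0.001],[0,0,0]],"roll":[0,0,0,0,0,0,0,0,0,0]}' >/dev/null; python3 st.py
```

```text
t 29.4 j6 -142.89 ang 73.73 tcp [0.5538 0.1741 0.0243] F [-6.46  5.62  5.15] M [ 1.828  2.588 -0.037] tq6 0.0367 w 0.0004
```

```bash
python3 -m creep '{"jaw":[1,1,1,1,1,1,1,1,1,1],"translation":[[-0.0005,0.0001,0.0004],[-0.0005,0.0001,0.0004],[0,0,0],[0,0,0],[0,0,0],[0,0,0],[0,0,0],[0,0,0],[0,0,0],[0,0,0]],"roll":[0,0,0,0,0,0,0,0,0,0]}' >/dev/null
cat > p.py <<'E'
from plant import *
import numpy as np
n=np.array([.990,-.143]);u=np.array([.143,.990])
L=[]
for i in range(4):
    s=get_state();F=s['contact_force'];r=s['tcp_pos'][:2]-[.5597,.1287];L.append([n@F[:2],u@F[:2],F[2],1e3*n@r,1e3*u@r,s['moment'][2]]);capture('side')
print(round(s['time_s'],2),np.mean(L,0).round(3))
E
python3 p.py
```

```text
30.55 [-8.8790e+00  5.4850e+00  7.9000e-01 -1.2276e+01  4.4015e+01 -1.5000e-02]
```

```bash
python3 -m creep '{"jaw":[1,1,1,1,1,1,1,1,1,1],"translation":[[0,0.0001,0.0003],[0,0.0001,0.0003],[0,0.0001,0.0003],[0,0,0],[0,0,0],[0,0,0],[0,0,0],[0,0,0],[0,0,0],[0,0,0]],"roll":[0,0,0,0,0,0,0,0,0,0]}' >/dev/null; python3 p.py
```

```text
31.75 [-1.1822e+01  6.1370e+00  2.7130e+00 -1.2035e+01  4.4034e+01 -4.1000e-02]
```

The wing holds about 11.8 N (roughly 0.42 N m) while giving only about 0.2 mm, so it is locked in the good range. I'll back off, rise, and look at the nut and tier.

```bash
python3 -m creep '{"jaw":[1,1,1,1,1,-1,-1,-1,-1,-1],"translation":[[0,0,-0.004],[0,0,-0.006],[-0.01,0,0],[-0.025,0,0],[-0.035,0,0],[-0.035,0,0],[-0.025,0,0],[-0.01,0,0],[0,0,0],[0,0,0]],"roll":[0,0,0,-0.1,-0.14,-0.1,0,0,0,0]}' >/dev/null; python3 st.py; python3 -c "
from h import *
t=snap('top','top10');c=snap('side','side10');s0=load('side0')
f=lambda i:cv2.resize(i['image'][228:264,224:269,::-1],None,fx=8.8,fy=8.8,interpolation=cv2.INTER_CUBIC)
cv2.imwrite('pics/cmp3.png',np.hstack([f(s0),f(c)]))
cv2.imwrite('pics/c12.png',cv2.resize(t['image'][120:212,225:445,::-1],None,fx=3.6,fy=3.6,interpolation=cv2.INTER_CUBIC))"
```

```text
t 32.8 j6 -124.15 ang 93.2 tcp [0.5464 0.176  0.1643] F [-0.47  0.62 -0.47] M [-0.026  0.069  0.011] tq6 -0.0014 w 0.0349
```

View pics/cmp3.png

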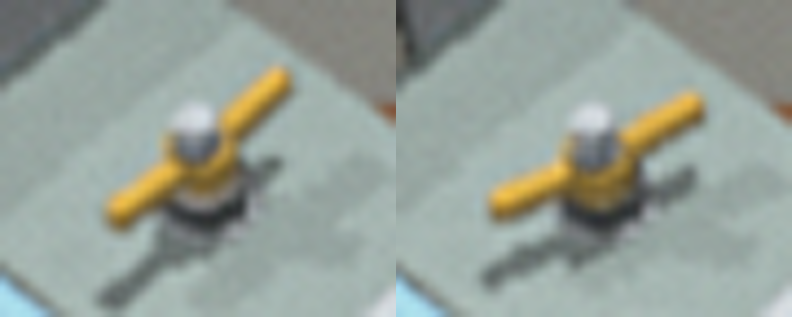

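View pics/c12.png

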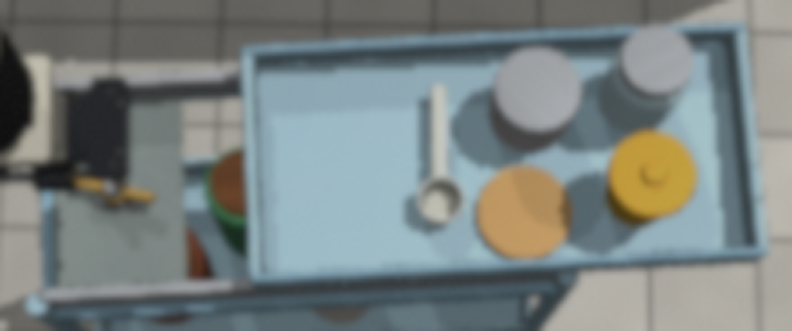

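Run:
```python
from h import *
t=load('top10');c=load('side10')
px=np.array([[250.5,50],[258,280],[254.3,165]])/3.6+[225,120]
W=onz(t,px,.105);print(W.round(4)); print(proj(c,W))
im=c['image'][170:230,240:310,::-1];cv2.imwrite('pics/c13.png',cv2.resize(im,None,fx=10,fy=10,interpolation=cv2.INTER_CUBIC))
s=get_state();print(s['tcp_pos'])
```

```text
[[ 0.6665  0.0023  0.105 ]
 [ 0.465  -0.0101  0.105 ]
 [ 0.5643 -0.0041  0.105 ]]
[[254.19726811 184.23597176]
 [306.24276584 219.72824411]
 [279.7246224  201.62024122]]
[0.54608987 0.17584713 0.16349052]
```

View pics/c13.png

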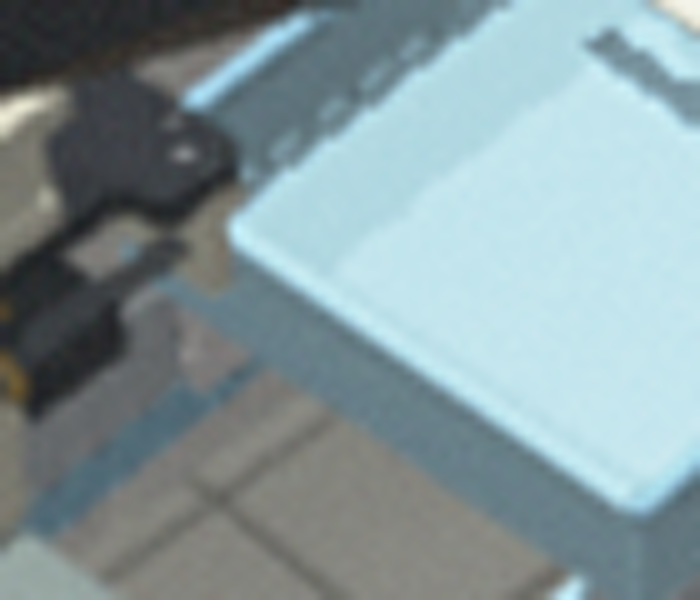

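Panel middle is about (0.567, −0.002, 0.105) after correcting for the top camera's bias at the stud. Cart yaw is about 3.5°. I'll move over the panel and go down astride it.

```bash
python3 -m creep '{"jaw":[-1,-1,-1,-1,-1,-1,-1,-1,-1,-1],"translation":[[0,-0.015,0.001],[0,-0.03,0.002],[0,-0.04,0.003],[0,-0.04,0.003],[0,-0.03,0.001],[0,-0.015,0.001],[0,-0.008,0],[0,0,0],[0,0,0],[0.01,0,0]],"roll":[-0.005,0,0,0,0,0,0,0,0,0]}' >/dev/null; python3 -m creep '{"jaw":[-1,-1,-1,-1,-1,-1,-0.5,0,0.5,1],"translation":[[0.02,0,0],[0.025,0,0],[0.018,0,0],[0.008,0,0],[0.002,0,0],[0,0,0],[0,0,0],[0,0,0],[0,0,0],[0,0,0]],"roll":[0,0,0,0,0,0,0,0,0,0]}' 25 >/dev/null; python3 st.py;  python3 -c "
from h import *
c=snap('side','side11')
f=lambda i:cv2.resize(i['image'][165:265,200:330,::-1],None,fx=6,fy=6,interpolation=cv2.INTER_CUBIC)
cv2.imwrite('pics/c14.png',f(c))"
```

```text
t 34.9 j6 -106.13 ang 93.51 tcp [ 0.5688 -0.0006  0.0824] F [ 0.54 -0.36  0.54] M [-0.038 -0.064 -0.038] tq6 -0.0003 w 0.061
```

View pics/c14.png

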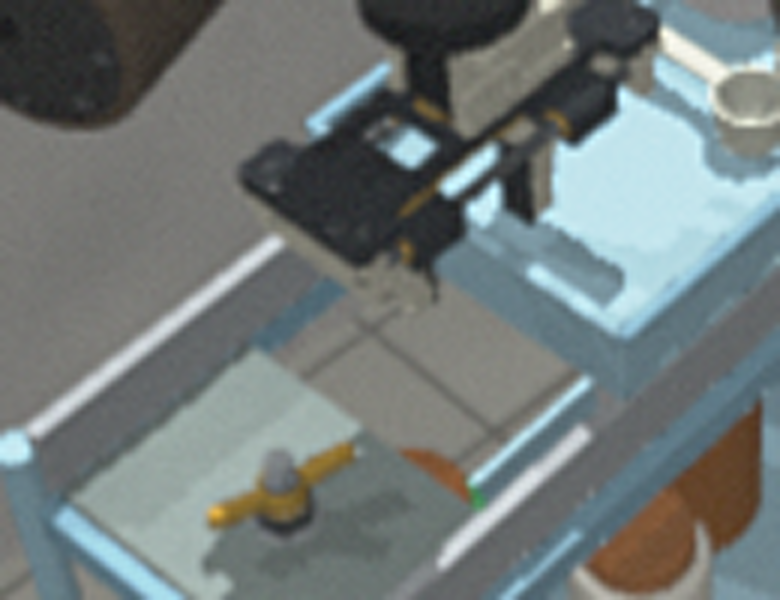

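```bash
python3 -m creep '{"jaw":[1,1,1,1,1,1,1,1,1,1],"translation":[[0,0,0],[0,0,0],[0,0,0],[0,0,0],[0,0,0],[0,0,0],[0,0,0],[0,0,0],[0,0,0],[0,0,0]],"roll":[0,0,0,0,0,0,0,0,0,0]}' 25 >/dev/null; python3 st.py
```

```text
t 35.95 j6 -106.12 ang 93.53 tcp [ 0.5687 -0.0006  0.0819] F [-0.17  0.99 -0.64] M [ 0.283 -0.098  0.235] tq6 -0.2327 w 0.0099
```

Gripped (9.9 mm). I'll pull the tier home smoothly.

```bash
python3 -m creep '{"jaw":[1,1,1,1,1,1,1,1,1,1],"translation":[[0,0.002,0],[0,0.004,0],[0,0.006,0],[0,0.008,0],[0,0.009,0],[0,0.009,0],[0,0.009,0],[0,0.009,0],[0,0.008,0],[0,0.007,0]],"roll":[0,0,0,0,0,0,0,0,0,0]}' >/dev/null; python3 st.py
```

```text
t 36.95 j6 -113.35 ang 93.53 tcp [0.5636 0.0709 0.0819] F [-4.06 -1.7   3.4 ] M [-0.782  1.503  0.26 ] tq6 -0.0654 w 0.0097
```

```bash
python3 -m creep '{"jaw":[1,1,1,1,1,1,1,1,1,1],"translation":[[0,0.008,-0.0004],[0,0.009,-0.0004],[0,0.009,-0.0003],[0,0.009,-0.0002],[0,0.009,-0.0001],[0,0.009,-0.0001],[0,0.009,-0.0001],[0,0.008,-0.0001],[0,0.007,-0.0001],[0,0.006,-0.0001]],"roll":[0,0,0,0,0,0,0,0,0,0]}' >/dev/null; python3 st.py
```

```text
t 37.95 j6 -121.26 ang 93.53 tcp [0.5578 0.1538 0.0819] F [ 4.35 -1.52 -4.45] M [-0.61  -1.61   0.281] tq6 -0.1033 w 0.01
```

```bash
python3 -m creep '{"jaw":[1,1,1,1,1,1,1,1,1,1],"translation":[[0,0.004,0.0003],[0,0.003,0.0003],[0,0.003,0],[0,0.002,0],[0,0.002,0],[0,0.002,0],[0,0.002,0],[0,0.002,0],[0,0.002,0],[0,0.001,0]],"roll":[0,0,0,0,0,0,0,0,0,0]}' >/dev/null; python3 st.py
```

```text
t 38.95 j6 -123.22 ang 93.52 tcp [0.5562 0.1761 0.0819] F [-1.7  -2.35 -0.9 ] M [-0.598  0.429  0.251] tq6 -0.2335 w 0.0098
```

```bash
python3 -m creep '{"jaw":[1,1,1,1,1,1,1,1,1,1],"translation":[[0,0.001,0],[0,0.001,0],[0,0.001,0],[0,0.001,0],[0,0.001,0],[0,0.001,0],[0,0.001,0],[0,0.001,0],[0,0.001,0],[0,0.001,0]],"roll":[0,0,0,0,0,0,0,0,0,0]}' >/dev/null; python3 st.py
```

```text
t 39.95 j6 -124.09 ang 93.47 tcp [0.5558 0.1788 0.0818] F [ 10.99 -36.     1.72] M [-13.068  -4.304   0.257] tq6 -0.1586 w 0.0099
```

Stop reached after about 0.179 m of travel (the y force rose to −36 N). I'll ease the push off, open and lift clear.

```bash
python3 -m creep '{"jaw":[1,1,1,1,1,1,1,1,1,1],"translation":[[0,-0.001,0],[0,-0.001,0],[0,-0.001,0],[0,-0.001,0],[0,-0.001,0],[0,-0.001,0],[0,0,0],[0,0,0],[0,0,0],[0,0,0]],"roll":[0,0,0,0,0,0,0,0,0,0]}' >/dev/null; python3 st.py
```

```text
t 40.95 j6 -123.56 ang 93.51 tcp [0.556  0.1786 0.0819] F [-0.2  -7.67  0.45] M [-2.757  0.192  0.263] tq6 -0.25 w 0.0098
```

```bash
python3 -m creep '{"jaw":[0.8,0.5,0.2,0,0,0,0,0,0,0],"translation":[[0,0,0],[0,0,0],[0,0,0],[0,0,0],[0,0,0],[0,0,0],[0,0,0],[-0.01,0,0],[-0.03,0,0],[-0.04,0,0]],"roll":[0,0,0,0,0,0,0,0,0,0]}' >/dev/null; python3 st.py; python3 -m creep '{"jaw":[0,0,0,0,0,0,0,0,0,0],"translation":[[-0.03,0,0],[-0.02,0.02,0],[-0.02,0.03,0],[0,0.03,0],[0,0.02,0],[0,0.01,0],[0,0,0],[0,0,0],[0,0,0],[0,0,0]],"roll":[0,0,0,0,0,0,0,0,0,0]}' >/dev/null; python3 st.py;  python3 -c "
from h import *
c=snap('side','side12');t=snap('top','top12')
cv2.imwrite('pics/c15.png',cv2.resize(t['image'][110:230,200:440,::-1],None,fx=3.2,fy=3.2,interpolation=cv2.INTER_CUBIC))"
```

```text
t 41.95 j6 -123.56 ang 93.51 tcp [0.5552 0.1793 0.1618] F [0.53 0.48 0.6 ] M [ 0.066 -0.193  0.016] tq6 0.0004 w 0.0442
t 42.95 j6 -132.25 ang 93.47 tcp [0.5496 0.2888 0.2319] F [-0.68  0.22 -0.07] M [-0.014 -0.04   0.046] tq6 0.0062 w 0.044
```

View pics/side12.png

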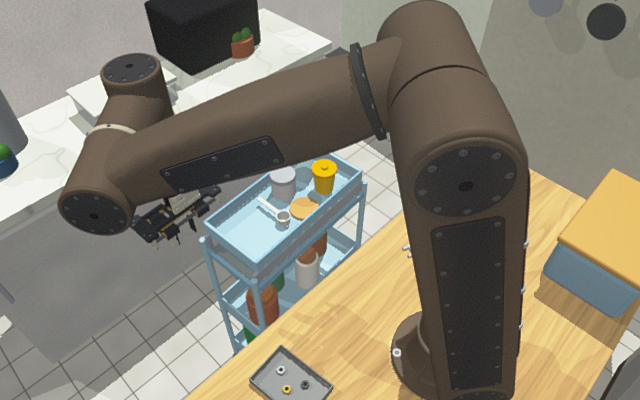

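View pics/c15.png

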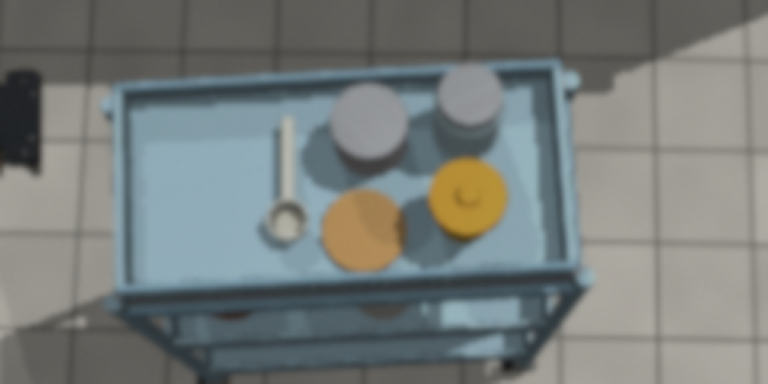

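The tier is home: the tray lies between all four corner posts. Tin, jar, cup, ladle and disc stand as before, and the arm is clear. Handing in.

```bash
python3 -c "
from plant import *
print(close_job())"
```

```text
the job is handed in; nothing more can be done
None
```

I ran the brass wing nut down about 370° onto the washer and tightened it. Then I pulled the top tier home by its end panel and handed in at about 43 s of the 64 s.

- **Lock torque:** pushing a wing tip in the tightening direction took 11.8 N with only about 0.2 mm of give, roughly 0.42 N m. That is inside the 0.3 to 0.5 N m range. The moment readings while gripping both wings chattered and changed sign, so I relied on this push test instead.
- **Dark nut:** in side-view crops from before and after, its outline looks unchanged. At this resolution I could not measure its angle, so that it did not turn is inferred from the torque rather than confirmed.
- **Tier:** it met its stop after about 180 mm of travel, at a peak of about 38 N through the fingers. The last pictures show it sitting inside all four corner posts. The jar, cup, tin and other items are standing where they were, and the arm is clear.

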